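# Slide the marble slab home into the corner of rail and stop

## Task

On the sideboard, gently push the marble cheese slab along the surface, without picking it up or tipping it, into the corner between the long brass rail and the short brass stop, so that one of its long edges lies flush against the rail and one end touches the stop. Leave everything else standing where it is.

Things in the scene. Friction and masses are not known exactly. Their poses are not given: they have to be found in the camera images.
- slab: Pale marble slab lying flat, loose: 100 mm along its x, 150 mm along its y (long edges), 22 mm thick, edges rounded 3 mm, under 1 kg, slides under about 3 to 7 N. Origin: centre of its underside, z = 0 on the surface. It starts on the robot's side of the rail, centre 10 to 13 cm from the rail's centre line, turned up to 0.45 rad out of line with it, its x axis roughly towards the rail.
- rail: Brass bar fixed to the sideboard: 12 mm thick along its x, 560 mm long along its y, 20 mm high. Origin: centre of its underside, z = 0. Its x axis points away from the robot, so the face to push against is at x = -6 mm in its frame; with the slab flush, the slab's centre is at x = -56 mm. Turned up to 0.2 rad.
- stop: Brass bar fixed at right angles to the rail near its left or right end (210 to 260 mm from its middle), reaching towards the robot: 80 mm along its x (parallel to the rail's x), 12 mm thick along its y, 20 mm high. Origin: centre of its underside, z = 0. The slab goes on the side nearer the rail's middle; when they touch, the slab's centre is 81 mm from the stop's along the rail.
- tealight: Low round glass tealight holder, 60 mm across, 28 mm high, at the end of the rail that has no stop, on the robot's side. Stands loose on the sideboard; leave it where it is. Origin: centre of its underside.
- tumbler: Drinking glass 72 mm across, 88 mm high, beyond the rail. Stands loose on the sideboard; leave it where it is. Origin: centre of its underside.
- mill: Black pepper mill 54 mm across, 138 mm high, beyond the rail. Stands loose on the sideboard; leave it where it is. Origin: centre of its underside.
- vase: Round amber glass vase of yellow flowers, 88 mm across, about 140 mm high with flowers, beyond the rail. Stands loose on the sideboard; leave it where it is. Origin: centre of its underside.
- shaker: White ceramic salt shaker 38 mm across, 68 mm high, on the robot's side of the rail, to the left. Stands loose on the sideboard; leave it where it is. Origin: centre of its underside.
- ramekin: White ceramic bowl 84 mm across, 42 mm high, on the robot's side of the rail, to the right. Stands loose on the sideboard; leave it where it is. Origin: centre of its underside.
- knife: Cheese knife with wooden handle and steel blade, 195 mm long along its x, 26 mm wide, 14 mm high, lying to the right of the right end of the rail, on the robot's side. Leave it where it is. Origin: under its middle.
Things that resemble listed ones, but are neither listed nor needed, are in the scene too. What is meant by the slab is not brown or green, and is the larger of those in its own colour.

How it is judged:
At the end, for the whole second after the job is handed in: The slab lies flat and still on the surface, a long edge along the rail within 4 mm and 0.035 rad (2 degrees), and its end within 4 mm of the stop, on the stop's inner side (x of slab in the frame of rail between -0.06 and -0.05 m and y of slab in the frame of rail between -0.2 and 0.2 m and y of slab in the frame of stop between -0.085 and 0.085 m and angle between the y axis of slab and the y axis of rail, either way round below 0.035 rad and height (world z) of slab below 0.003 m and angle between slab's own z axis and vertical below 0.03 rad and linear speed of slab below 0.01 m/s); the robot touches nothing.
It fails at once if the slab is lifted more than 8 mm or tipped more than 0.12 rad (height (world z) of slab above 0.008 m or angle between slab's own z axis and vertical above 0.12 rad).
It fails at once if the slab is shoved or flung faster than 0.4 m/s (linear speed of slab above 0.4 m/s).
It fails at once if something else on the sideboard is moved more than 12 mm (distance of any of tealight, tumbler, mill, vase, shaker, ramekin, knife from where it was at the start of the episode above 0.012 m).
It also fails if it takes over 45 s, if anything falls off the work surface, if the arm or the gripper's body presses on something with over 40 N, if the wrist force passes 120 N, or if a joint passes its speed limit or range.

## Robot

A 6-joint arm with a two-finger parallel gripper is mounted at the origin on the work surface. World frame = base frame: x ahead of the robot, y to its left, z up, the work surface at z = 0. Lengths are in m, angles in rad, forces in N, time in s.
With the tool pointing down it reaches from about 0.25 to 0.725 m from the base axis. Payload 4 kg.
Tool frame: the origin (TCP) lies on the centre line of the jaws, within the pads' length; the fingertips stand 8 mm ahead of it and the grasp point (between the pads) lies 11 mm behind it; z points along the fingers, y is the line along which they close (so a half turn about z gives the same grasp; the last joint's range is limited). The gripper opens to 85 mm and grips with 20 to 120 N. Pads are 22 mm wide; open, the fingers measure 114 mm over their backs; the gripper's body (76 mm by 85 mm) begins 54 mm behind the grasp point. The pads swing forward as they close: fully open they stand 13 mm farther back than shut.
Start: joints at [1.123, 0.241, 0.005, 1.335, 0, 1.571], TCP at [0.216, 0.451, 0.239] pointing down, gripper open.
Joint ranges: [-2.72, 2.72], [-1.05, 1.87], [-1.09, 1.28], [-1.99, 2.15], [-1.42, 1.44], [-3.14, 3.14]. Speed limits (rad/s): [2.79, 2.79, 3.14, 3.14, 3.14, 3.14].

## Interface

Orientations are given as a unit quaternion [x, y, z, w].
In Python, from cell import sensors, vision, job gives the robot as it stands. The module is installed in compiled form; this text tells all that it offers.
- The arm moves only by the shell command python3 -m jog 'ROWS' [OPENING] [FORCE]. ROWS is JSON, a list of rows, each a list of 2 entries, a list of its own where there are three numbers: the shift along the tool's x, y, z each as a share of 0.02 m, from -1 to 1, then the turn, a rotation vector about the tool's x, y, z each as a share of 5 degrees, from -1 to 1. A call has 1 to 5 rows; each row shifts and turns the commanded pose from where the row before left it, along the tool's axes as they then stand; what a row does not reach is not made up. A row lasts 1/8 s, in which the tool goes at most 62.5 mm and 10.7 degrees, less where a joint would pass 70% of its speed; a pose out of reach is approached as far as the arm can. A call with a number of a shift or a turn outside -1 to 1 is refused whole. A call with a gripper value outside its range is refused whole. OPENING is the closure, from -1 (fully open) to 1 (shut), set as the call begins (- or left out, the last holds). The fingers move at their own pace and stop on an object; FORCE is the grip in N (left out, the last holds). Time passes only in rows, so rows that do not move let the fingers close. It gives the time, the measured TCP pose, the force, the opening and the grip force at its end, in the units of the state.
- sensors.read_state(): the state, without advancing time (a new reading comes with each control period).
- vision.get_image(name): name is "scene" or "top"; returns a dict with "color" (420x560x3 uint8, blue, green, red), "vfov" (degrees; the focal length in pixels is half the picture's height over the tangent of half this angle, whatever the lens; pixels are square), "cx", "cy" (the principal point, pixels), "k1" (the pictures are not rectified: a ray, as slopes to the right and down, at radius r is drawn at 1 + k1 r^2 times it, then the intrinsics apply), "R" (3x3) and "t" (3): a world point X has camera coordinates R X + t. Camera axes: x right, y down, z forward; pixel columns grow to the right and rows downward; lengths in m; the calibration is good to about 2 mm. A picture is of the moment at which its call begins. There is no depth.
- job.job_done(): hands the job in; it is judged then, once.
The state is a dict: "clock": time; "joint_positions": joint angles; "dq": joint speeds; "effort": joint torques, N m; "eef_pos": TCP position; "orientation": TCP orientation; "ft_force": force on the tool from outside, world axes, zero at the start; "wrist_torque": the same for the moment, N m; "width": finger opening in m; "finger_force": force on a finger pad.
Only numpy, scipy, OpenCV 4.12 (cv2) and the standard library are available. Lean on these libraries where they do the work, as an engineer would, in place of code of your own. Each camera call takes 0.05 s, during which the arm holds its last target. There are 200 camera calls.

## Working session

There is one attempt and no reset: what is moved stays moved. The work goes in short steps, Python scripts to look and compute and a shell command to move; the robot and the scene stay as the last step left them, time stands still between calls to the robot, and variables do not carry over. Pictures are saved under pics/ and viewed, at most 10 in all, crops included, and the job is handed in when it is done.

```bash
mkdir -p pics
cat > h.py <<'E'
import numpy as np, cv2
from cell import sensors, vision, job
def cast(im,uv,z):
    uv=np.atleast_2d(np.array(uv,float)); h=im["color"].shape[0]
    f=h/2/np.tan(np.radians(im["vfov"])/2)
    K=np.array([[f,0,im["cx"]],[0,f,im["cy"]],[0,0,1.]])
    p=cv2.undistortPoints(uv.reshape(-1,1,2),K,np.array([im["k1"],0,0,0,0.])).reshape(-1,2)
    R=np.array(im["R"]);t=np.array(im["t"])
    d=np.c_[p,np.ones(len(p))]@R; c=-R.T@t
    return c+d*((z-c[2])/d[:,2])[:,None]
E
python3 - <<'E'
from h import *
for n in("top","scene"):
    im=vision.get_image(n); cv2.imwrite(f"pics/{n}0.png",im["color"]); np.save(f"{n}0.npy",im,allow_pickle=True)
    print(n,im["vfov"],im["k1"],-np.array(im["R"]).T@im["t"])
print(sensors.read_state())
E
```

```text
top 50.934149505287984 -0.10385429625996344 [ 0.33135108 -0.0598034   1.00589667]
scene 54.15979282925561 0.017924871833781962 [ 0.85671144 -0.38940958  0.7509545 ]
{'clock': 0.1, 'joint_positions': array([1.12303243e+00, 2.41374368e-01, 3.85537728e-03, 1.33516062e+00,
       2.55419357e-05, 1.57081187e+00]), 'dq': array([-0.0003093 , -0.00184272,  0.00273086, -0.00291875,  0.00028957,
       -0.00161241]), 'effort': array([ 9.12852938e-04, -3.73137939e+01,  2.53009558e+01,  1.08462412e-02,
        9.77507875e-05,  6.36017703e-06]), 'eef_pos': array([0.21623624, 0.45022808, 0.23848223]), 'orientation': array([ 2.22023843e-01,  9.75040782e-01, -9.15306048e-04, -2.21504659e-04]), 'ft_force': array([0.82116068, 0.30976249, 0.04718861]), 'wrist_torque': array([-0.02291689, -0.02091185,  0.0081039 ]), 'finger_force': 0.0, 'width': 0.08561073655249267}
```

View pics/top0.png

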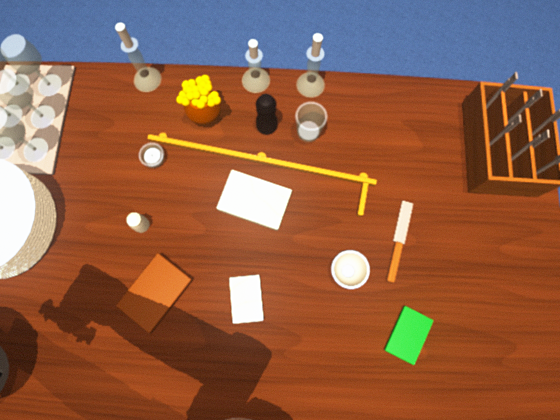

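View pics/scene0.png

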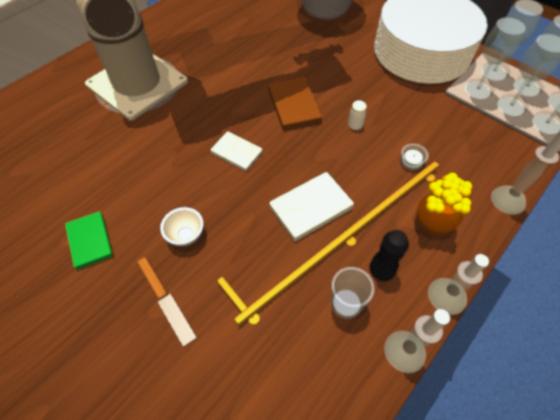

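The top view shows the slab at about (255,199), the rail from (150,137) to (375,181), and the stop at its right end near (363,197). The ramekin is at (350,269), the shaker at (138,222) and the tealight at (151,155). Next I'll measure their positions.

```bash
cat >> h.py <<'E'
def big(m):
    c,_=cv2.findContours(m.astype(np.uint8),cv2.RETR_EXTERNAL,cv2.CHAIN_APPROX_NONE); return max(c,key=cv2.contourArea)
def rect(P):
    (c,(w,h),a)=cv2.minAreaRect(P[:,:2].astype(np.float32)*1000); 
    e=np.radians(a)+(0 if w>h else np.pi/2)   # direction of long axis
    return np.array(c)/1000,sorted((w,h)),(e+np.pi)%np.pi
def slab(im,roi=None):
    g=im["color"].astype(int); m=(g.min(2)>150)
    if roi: k=np.zeros_like(m);k[roi[1]:roi[3],roi[0]:roi[2]]=1;m&=k
    c=big(m); return rect(cast(im,c.reshape(-1,2),0.021))
def rail(im,split=True):
    g=im["color"].astype(int);b,gr,r=g[...,0],g[...,1],g[...,2]
    return (r>150)&(gr>110)&(b<90)
E
python3 - <<'E'
from h import *
T=np.load("top0.npy",allow_pickle=True).item();S=np.load("scene0.npy",allow_pickle=True).item()
print("slab top",slab(T,(205,165,300,235)),"scene",slab(S,(262,165,360,245)))
for n,im,roi in(("top",T,(140,128,385,225)),("scene",S,(210,155,445,330))):
    m=rail(im);k=np.zeros_like(m);k[roi[1]:roi[3],roi[0]:roi[2]]=1;m&=k
    c=big(m);hull=m.copy()
    P=cast(im,c.reshape(-1,2),0.02)
    print(n,"area",cv2.contourArea(c)); 
    v,u=np.nonzero(m);Q=cast(im,np.c_[u,v],0.02)[:,:2]
    vx,vy,x,y=cv2.fitLine(Q.astype(np.float32),cv2.DIST_HUBER,0,1e-4,1e-4).ravel()
    for _ in range(6):
        nrm=np.array([-vy,vx]);d=(Q-[x,y])@nrm;I=abs(d)<.009
        vx,vy,x,y=cv2.fitLine(Q[I].astype(np.float32),cv2.DIST_L2,0,1e-4,1e-4).ravel()
    D=np.array([vx,vy]);D*=np.sign(D[1]);s=(Q-[x,y])@D;N=np.array([D[1],-D[0]]) # x away
    d=(Q-[x,y])@N;I=abs(d)<.009
    print(" dir",D,"ang",np.arctan2(-D[0],D[1]),"len",np.ptp(s[I]),"mid",np.array([x,y])+D*(s[I].max()+s[I].min())/2,"thick",d[I].std()*12**.5)
    J=(d<-.02)&(d>-.085)&(s<0);smid=(s[I].max()+s[I].min())/2
    print(" stop y",np.median(s[J])-smid,np.percentile(s[J],[3,97])-smid,"d",d[J].min())
for n,uv,z in(("ramekin",(350,269),.042),("shaker",(135,219),.068),("tealight",(151,154),.028)):print(n,cast(T,uv,z))
E
```

```text
slab top (array([0.59004852, 0.00199184]), [101.7618408203125, 151.10630798339844], np.float64(1.2899047371409686)) scene (array([0.59188885, 0.00103388]), [100.73442077636719, 150.71990966796875], np.float64(1.2893753007162614))
top area 1458.5
 dir [0.15412149 0.9880519 ] ang -0.15473826 len 0.5609532795034078 mid [ 0.69102162 -0.00506863] thick 0.01567511501205318
 stop y -0.25546586934719806 [-0.26229296 -0.0855379 ] d -0.08470239778731932
scene area 1863.5
 dir [0.15509728 0.9878992 ] ang -0.15572593 len 0.5604742138052082 mid [ 0.69188923 -0.00628735] thick 0.014518354576974559
 stop y -0.254777482540509 [-0.26131589 -0.24831124] d -0.08462522467788842
ramekin [[ 0.43805045 -0.21974873  0.042     ]]
shaker [[0.51754703 0.25727454 0.068     ]]
tealight [[0.68494893 0.25353183 0.028     ]]
```

```bash
cat >> h.py <<'E'
from scipy.spatial.transform import Rotation as Ro
D=np.array([.1546,.988]);N=np.array([.988,-.1546]);M=np.array([.6915,-.0057])
def go(x,y,z):
    "units of 20 mm along tool axes to reach rail-frame x,y and height z"
    s=sensors.read_state();R=Ro.from_quat(s["orientation"]).as_matrix()
    p=np.r_[M+x*N+y*D,z]
    print("units",np.round(R.T@(p-s["eef_pos"])/.02,2),"yaw err deg",np.round(np.degrees(np.arctan2(R[1,1],R[0,1])-np.arctan2(D[1],D[0])),2))
def where(p):
    q=np.array(p[:2])-M; return np.round([q@N,q@D],4)
E
python3 -m jog '[[[0,0,0],[0,0,-0.84]],[[0,0,0],[0,0,-0.84]],[[0,0,0],[0,0,-0.84]],[[0,0,0],[0,0,-0.83]],[[0,0,0],[0,0,0]]]' -1
python3 -c "
from h import *
go(-.195,-.0085,.1)
for p in [(.438,-.2197),(.5175,.257),(.685,.2535)]:print(where(p))"
```

```text
clock: 0.72
eef_pos: [0.2164, 0.4504, 0.2389]
orientation: [0.078, 0.997, -0.001, -0.0]
ft_force: [-0.3, 0.4, 0.2]
width: 0.0853
finger_force: 0.0
units [-17.27 -19.26   6.96] yaw err deg -0.06
[-0.2174 -0.2506]
[-0.2125  0.2326]
[-0.0465  0.2551]
```

```bash
R='x'
python3 -m jog '[[[-0.86,-0.96,0.3],[0,0,0]],[[-0.86,-0.96,0.3],[0,0,0]],[[-0.86,-0.96,0.3],[0,0,0]],[[-0.86,-0.96,0.3],[0,0,0]],[[-0.86,-0.96,0.3],[0,0,0]]]' >/dev/null
python3 -m jog '[[[-0.86,-0.96,0.3],[0,0,0]],[[-0.86,-0.96,0.3],[0,0,0]],[[-0.86,-0.96,0.3],[0,0,0]],[[-0.86,-0.96,0.3],[0,0,0]],[[-0.86,-0.96,0.3],[0,0,0]]]' >/dev/null
python3 -m jog '[[[-0.86,-0.96,0.3],[0,0,0]],[[-0.86,-0.96,0.3],[0,0,0]],[[-0.86,-0.96,0.3],[0,0,0]],[[-0.86,-0.96,0.3],[0,0,0]],[[-0.86,-0.96,0.3],[0,0,0]]]' >/dev/null
python3 -m jog '[[[-0.86,-0.96,0.3],[0,0,0]],[[-0.86,-0.96,0.3],[0,0,0]],[[-0.86,-0.96,0.3],[0,0,0]],[[-0.86,-0.96,0.3],[0,0,0]],[[0,0,0],[0,0,0]]]'
python3 -c "
from h import *
go(-.195,-.0085,.02)
im=vision.get_image('scene');cv2.imwrite('pics/s1.png',im['color'])"
```

```text
clock: 3.22
eef_pos: [0.4831, 0.0386, 0.1246]
orientation: [0.079, 0.997, -0.0, -0.001]
ft_force: [0.4, 0.8, 0.4]
width: 0.0856
finger_force: 0.0
units [-0.9  -1.    5.23] yaw err deg -0.22
```

View pics/s1.png

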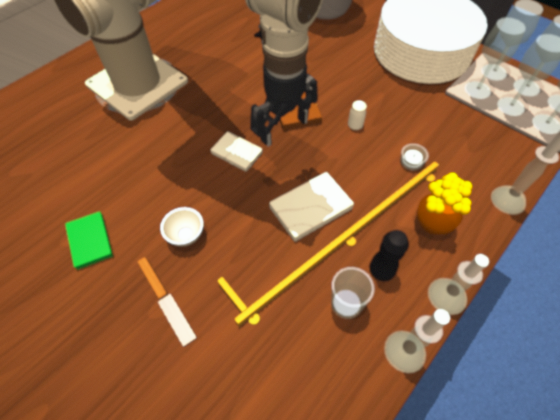

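The open gripper hangs behind the slab's near edge, with the fingertips around (262,135) and (308,115) in line with the rail. The path down is clear, so I'll descend.

```bash
python3 -m jog '[[[-0.45,-0.5,0.9],[0,0,0]],[[-0.45,-0.5,0.9],[0,0,0.04]],[[0,0,0.9],[0,0,0]],[[0,0,0.9],[0,0,0]],[[0,0,0],[0,0,0]]]'
python3 -m jog '[[[0,0,0.7],[0,0,0]],[[0,0,0.5],[0,0,0]],[[0,0,0.3],[0,0,0]],[[0,0,0.2],[0,0,0]],[[0,0,0],[0,0,0]]]'
python3 -c "
from h import *
go(-.117,-.0085,.016)
im=vision.get_image('scene');cv2.imwrite('pics/s2.png',cv2.resize(im['color'][90:250,190:400],None,fx=3,fy=3))"
```

```text
clock: 3.9
eef_pos: [0.4958, 0.0179, 0.0523]
orientation: [0.079, 0.997, -0.0, -0.002]
ft_force: [-0.1, -0.4, 0.5]
width: 0.0855
finger_force: 0.0
clock: 4.53
eef_pos: [0.4974, 0.0171, 0.0191]
orientation: [0.079, 0.997, -0.0, -0.0]
ft_force: [0.3, -0.1, 0.4]
width: 0.0854
finger_force: 0.0
units [-3.92 -0.04  0.15] yaw err deg -0.22
```

View pics/s2.png

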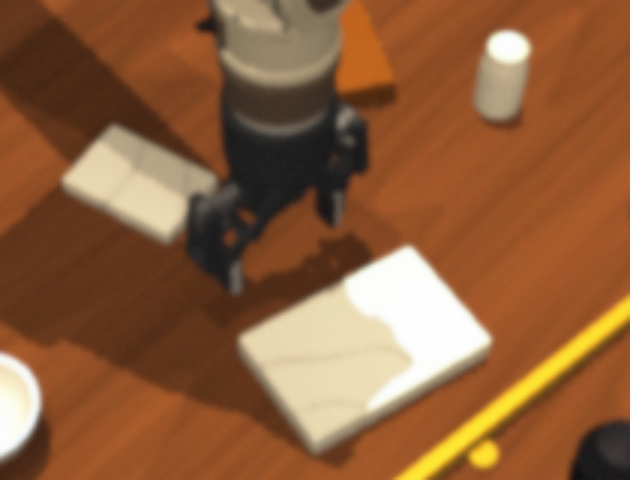

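The fingertips at crop (235,290) and (335,222) are just behind the slab, but how far they hang above the surface isn't clear. I'll work out the tip height by casting a ray.

```bash
python3 -c "
from h import *
im=np.load('scene0.npy',allow_pickle=True).item()
print('tcp',where(sensors.read_state()['eef_pos']))
for z in (.0,.011,.024,.035):print(z,[where(p) for p in cast(im,[(190+235/3,90+290/3),(190+335/3,90+224/3)],z)])"
```

```text
tcp [-0.1951 -0.0074]
0.0 [array([-0.2014, -0.0437]), array([-0.2004,  0.0539])]
0.011 [array([-0.1952, -0.0482]), array([-0.1942,  0.048 ])]
0.024 [array([-0.1879, -0.0536]), array([-0.1869,  0.0409])]
0.035 [array([-0.1817, -0.0581]), array([-0.1807,  0.0349])]
```

The tips read about 24 mm high: fully open, the pads stand 13 mm farther back. I'll go down another 16 mm and keep the gripper open, then push towards the rail.

```bash
python3 -m jog '[[[0,0,0.3],[0,0,0]],[[0,0,0.3],[0,0,0]],[[0,0,0.15],[0,0,0]],[[0,0,0],[0,0,0]]]'
python3 -m jog '[[[-0.4,0,0],[0,0,0]],[[-0.4,0,0],[0,0,0]],[[-0.3,0,0],[0,0,0]],[[-0.3,0,0],[0,0,0]],[[-0.2,0,0],[0,0,0]]]'
python3 -c "
from h import *
go(-.117,-.0085,.004)
im=vision.get_image('scene');c,s,a=slab(im,(262,150,380,250));print(where(c),s,a)"
```

```text
clock: 5.08
eef_pos: [0.4972, 0.0171, 0.0039]
orientation: [0.079, 0.997, -0.0, -0.0]
ft_force: [-0.2, -0.1, 0.1]
width: 0.0854
finger_force: 0.0
clock: 5.7
eef_pos: [0.5263, 0.012, 0.0038]
orientation: [0.08, 0.997, -0.0, -0.003]
ft_force: [-8.0, 0.7, 5.7]
width: 0.0852
finger_force: 3.8
units [-2.44 -0.01 -0.03] yaw err deg -0.27
[-0.0982 -0.0076] [101.28142547607422, 149.05291748046875] 1.2982092723681635
```

```bash
python3 -m jog '[[[-0.25,0,0],[0,0,0]],[[-0.25,0,0],[0,0,0]],[[-0.25,0,0],[0,0,0]],[[-0.25,0,0],[0,0,0]],[[-0.2,0,0],[0,0,0]]]'
python3 -c "
from h import *
go(-.117,-.0085,.004)
im=vision.get_image('scene');c,s,a=slab(im,(262,150,380,260));print(where(c),s,a);cv2.imwrite('pics/s3.png',cv2.resize(im['color'][90:260,190:400],None,fx=3,fy=3))"
```

```text
clock: 6.38
eef_pos: [0.5489, 0.0082, 0.0034]
orientation: [0.079, 0.997, -0.0, -0.004]
ft_force: [-8.0, 2.0, 4.6]
width: 0.0851
finger_force: 4.2
units [-1.3  -0.   -0.04] yaw err deg -0.22
[-0.0794 -0.0019] [99.04571533203125, 148.93414306640625] 1.4269749752862575
```

View pics/s3.png

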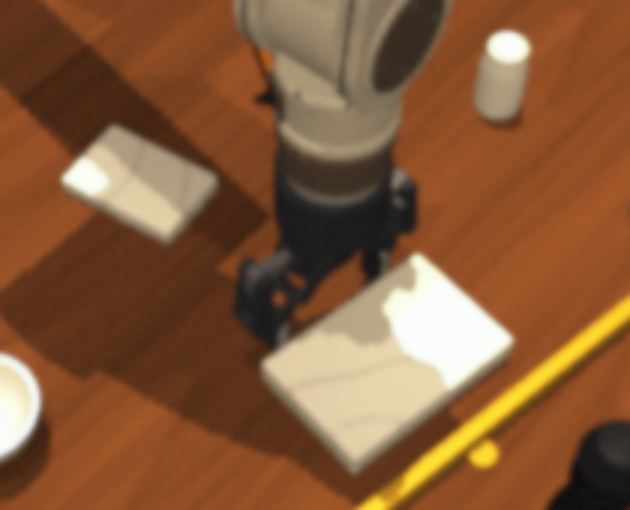

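The slab is now parallel to the rail, about 23 mm short of it, with both fingers on its near edge. I'll push to about 3 mm from the rail, back off, and go round to its left end.

```bash
python3 -m jog '[[[-0.25,0,0],[0,0,0]],[[-0.25,0,0],[0,0,0]],[[-0.25,0,0],[0,0,0]],[[-0.2,0,0],[0,0,0]],[[0,0,0],[0,0,0]]]'
python3 -m jog '[[[0.4,0,0],[0,0,0]],[[0.6,0,0],[0,0,0]],[[0,0,-0.9],[0,0,0]],[[0,0,-0.9],[0,0,0]],[[0,0,-0.9],[0,0,0]]]'
python3 -c "
from h import *
im=vision.get_image('scene');c,s,a=slab(im,(262,150,390,270));print(where(c),s,a);s=where(c)
go(-.06,s[1]+.075+.05,.1)"
```

```text
clock: 7.05
eef_pos: [0.5689, 0.0055, 0.0033]
orientation: [0.079, 0.997, -0.0, -0.003]
ft_force: [-4.7, 0.5, 1.3]
width: 0.0858
finger_force: 2.6
clock: 7.68
eef_pos: [0.5514, 0.0086, 0.059]
orientation: [0.079, 0.997, 0.0, 0.0]
ft_force: [-0.5, -0.6, -0.8]
width: 0.0854
finger_force: 0.0
[-0.0605 -0.0018] [101.07240295410156, 149.94915771484375] 1.4128664799373993
units [-3.93  6.54 -1.9 ] yaw err deg -0.21
```

```bash
python3 -m jog '[[[0,0.9,-0.9],[0,0,0]],[[0,0.9,-0.9],[0,0,0]],[[0,0.95,0],[0,0,0]],[[-0.9,0.95,0],[0,0,0]],[[-0.9,0.95,0],[0,0,0]]]'
python3 -m jog '[[[-0.9,0.95,0],[0,0,0]],[[-0.9,0.94,0],[0,0,0]],[[-0.33,0,0],[0,0,0]],[[0,0,0],[0,0,0]]]'
python3 -c "
from h import *
print(sensors.read_state()['joint_positions'])
go(-.06,-.0018+.075+.05,.1)"
```

```text
clock: 8.35
eef_pos: [0.6019, 0.0956, 0.0932]
orientation: [0.079, 0.997, -0.0, -0.001]
ft_force: [0.3, 0.1, -0.2]
width: 0.0858
finger_force: 0.0
clock: 8.85
eef_pos: [0.6495, 0.1249, 0.093]
orientation: [0.079, 0.997, -0.0, -0.001]
ft_force: [-0.6, -0.5, 0.3]
width: 0.0856
finger_force: 0.0
[ 1.90078836e-01  6.48894310e-01  2.52259214e-01  1.17619579e+00
 -3.16320817e-04  3.49131920e-01]
units [-0.08  0.03 -0.35] yaw err deg -0.22
```

```bash
python3 -m jog '[[[0,0,0],[0,0,1]],[[0,0,0],[0,0,1]],[[0,0,0],[0,0,1]],[[0,0,0],[0,0,1]],[[0,0,0],[0,0,1]]]' 0 >/dev/null
python3 -m jog '[[[0,0,0],[0,0,1]],[[0,0,0],[0,0,1]],[[0,0,0],[0,0,1]],[[0,0,0],[0,0,1]],[[0,0,0],[0,0,1]]]' >/dev/null
python3 -m jog '[[[0,0,0],[0,0,1]],[[0,0,0],[0,0,1]],[[0,0,0],[0,0,1]],[[0,0,0],[0,0,1]],[[0,0,0],[0,0,1]]]' >/dev/null
python3 -m jog '[[[0,0,0],[0,0,1]],[[0,0,0],[0,0,1]],[[0,0,0],[0,0,1]],[[0,0,0],[0,0,0]]]'
python3 -c "
from h import *
go(-.065,-.0018+.075+.045,.02)
im=vision.get_image('scene');c,s,a=slab(im,(262,150,390,270));print(where(c),s,a)
cv2.imwrite('pics/s4.png',im['color'])"
```

```text
clock: 11.22
eef_pos: [0.6493, 0.1244, 0.0941]
orientation: [0.761, 0.649, -0.0, -0.0]
ft_force: [-0.6, 0.4, -0.1]
width: 0.0427
finger_force: 0.0
units [-0.19 -0.15  3.71] yaw err deg -90.2
[-0.0603 -0.004 ] [101.783203125, 149.92178344726562] 1.4002175300239585
```

View pics/s4.png

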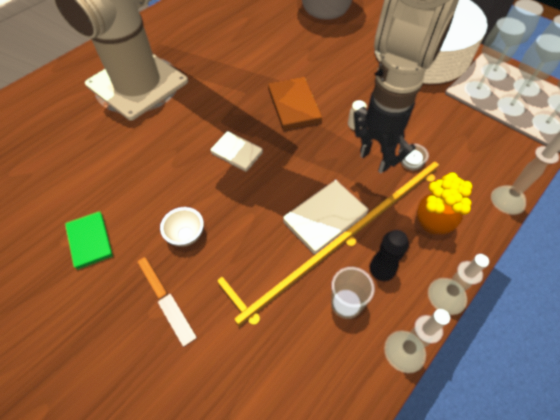

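The gripper hangs off the slab's left end with its fingers across the rail direction, near (365,158) and (400,160). It is clear of the tealight at (414,157). Next I'll lower it and push along the rail.

```bash
python3 -m jog '[[[-0.1,-0.15,0.9],[0,0,0.04]],[[0,0,0.9],[0,0,0]],[[0,0,0.9],[0,0,0]],[[0,0,0.8],[0,0,0]],[[0,0,0.55],[0,0,0]]]'
python3 -m jog '[[[-0.4,0,0],[0,0,0]],[[-0.4,0,0],[0,0,0]],[[-0.3,0,0],[0,0,0]],[[-0.3,0,0],[0,0,0]],[[-0.3,0,0],[0,0,0]]]'
python3 -c "
from h import *
print(where(sensors.read_state()['eef_pos']))
im=vision.get_image('scene');c,s,a=slab(im,(262,150,390,270));print(where(c),s,a)"
```

```text
clock: 11.9
eef_pos: [0.6463, 0.1236, 0.0116]
orientation: [0.762, 0.647, -0.001, -0.0]
ft_force: [0.3, 0.1, -0.7]
width: 0.0425
finger_force: 0.0
clock: 12.52
eef_pos: [0.6416, 0.0896, 0.0137]
orientation: [0.762, 0.647, 0.0, 0.0]
ft_force: [-0.7, -0.7, 0.2]
width: 0.043
finger_force: 0.0
[-0.0641  0.0864]
[-0.0609 -0.0035] [99.86174011230469, 151.19383239746094] 1.4302717023996667
```

```bash
python3 -m jog '[[[-0.25,0,0.05],[0,0,0]],[[-0.35,0,0],[0,0,0]],[[-0.45,0,0],[0,0,0]],[[-0.45,0,0],[0,0,0]],[[-0.45,0,0],[0,0,0]]]'
python3 -m jog '[[[-0.45,0,0],[0,0,0]],[[-0.45,0,0],[0,0,0]],[[-0.45,0,0],[0,0,0]],[[-0.45,0,0],[0,0,0]],[[-0.45,0,0],[0,0,0]]]'
python3 -c "
from h import *
print(where(sensors.read_state()['eef_pos']))
im=vision.get_image('scene');c,s,a=slab(im,(225,160,390,310));print(where(c),s,a)
go(-.064,-.078,.012)"
```

```text
clock: 13.2
eef_pos: [0.636, 0.0538, 0.013]
orientation: [0.761, 0.648, 0.002, -0.001]
ft_force: [1.2, 5.2, 0.9]
width: 0.0428
finger_force: 2.9
clock: 13.82
eef_pos: [0.6288, 0.0094, 0.013]
orientation: [0.761, 0.648, 0.002, -0.001]
ft_force: [0.7, 5.2, 1.1]
width: 0.0422
finger_force: 3.0
[-0.0643  0.0052]
[-0.0614 -0.0827] [100.93461608886719, 147.5557861328125] 1.4130659507030465
units [-4.09  0.04  0.03] yaw err deg -90.36
```

```bash
python3 -m jog '[[[-0.45,0,0],[0,0,0]],[[-0.45,0,0],[0,0,0]],[[-0.45,0,0],[0,0,0]],[[-0.45,0,0],[0,0,0]],[[-0.45,0,0],[0,0,0]]]'
python3 -m jog '[[[-0.45,0,0],[0,0,0]],[[-0.45,0,0],[0,0,0]],[[-0.4,0,0],[0,0,0]],[[-0.3,0,0],[0,0,0]],[[0,0,0],[0,0,0]]]'
python3 -c "
from h import *
print(where(sensors.read_state()['eef_pos']))
im=vision.get_image('scene');c,s,a=slab(im,(205,160,390,340));print(where(c),s,a)"
```

```text
clock: 14.5
eef_pos: [0.6215, -0.0351, 0.0129]
orientation: [0.761, 0.648, 0.002, -0.001]
ft_force: [0.6, 5.7, 2.0]
width: 0.0426
finger_force: 3.2
clock: 15.12
eef_pos: [0.6162, -0.0677, 0.0129]
orientation: [0.762, 0.648, 0.001, -0.0]
ft_force: [0.9, 4.3, 2.7]
width: 0.0426
finger_force: 2.5
[-0.0649 -0.0729]
[-0.0621 -0.1608] [100.31073760986328, 146.69677734375] 1.408600761661365
```

```bash
python3 -m jog '[[[-0.15,0,0],[0,0,0]],[[-0.15,0,0],[0,0,0]],[[-0.12,0,0],[0,0,0]],[[-0.1,0,0],[0,0,0]],[[0,0,0],[0,0,0]]]'
python3 -m jog '[[[-0.1,0,0],[0,0,0]],[[-0.05,0,0],[0,0,0]],[[0,0,0],[0,0,0]]]'
python3 -c "
from h import *
print(where(sensors.read_state()['eef_pos']))
im=vision.get_image('scene');c,s,a=slab(im,(205,160,390,340));print(where(c),s,a)"
```

```text
clock: 15.8
eef_pos: [0.6145, -0.0774, 0.0129]
orientation: [0.762, 0.648, 0.002, -0.0]
ft_force: [1.5, 6.6, 3.8]
width: 0.0427
finger_force: 3.2
clock: 16.18
eef_pos: [0.614, -0.0801, 0.0129]
orientation: [0.762, 0.648, 0.002, -0.001]
ft_force: [1.7, 7.4, 3.5]
width: 0.0429
finger_force: 3.4
[-0.065  -0.0855]
[-0.0622 -0.1735] [100.48548889160156, 146.01702880859375] 1.410818509059128
```

```bash
python3 -m jog '[[[-0.05,0,0],[0,0,0]],[[-0.05,0,0],[0,0,0]],[[0,0,0],[0,0,0]]]'
python3 -m jog '[[[-0.05,0,0],[0,0,0]],[[-0.05,0,0],[0,0,0]],[[0,0,0],[0,0,0]]]'
```

```text
clock: 16.6
eef_pos: [0.6137, -0.082, 0.0129]
orientation: [0.762, 0.648, 0.002, -0.001]
ft_force: [2.0, 7.2, 3.5]
width: 0.0424
finger_force: 3.4
clock: 16.98
eef_pos: [0.6136, -0.0829, 0.013]
orientation: [0.761, 0.648, 0.002, -0.001]
ft_force: [1.9, 9.2, 3.2]
width: 0.0428
finger_force: 4.8
```

```bash
python3 -m jog '[[[-0.05,0,0],[0,0,0]],[[-0.05,0,0],[0,0,0]],[[0,0,0],[0,0,0]]]'
python3 -m jog '[[[0.3,0,0],[0,0,0]],[[0.5,0,0],[0,0,0]],[[0.5,0,-0.5],[0,0,0]],[[0,0,-0.9],[0,0,0]],[[0,0,-0.9],[0,0,0]]]'
python3 -c "
from h import *
im=vision.get_image('scene');c,s,a=slab(im,(205,160,390,340));print(where(c),s,a)
go(-.19,-.174,.1)"
```

```text
clock: 17.35
eef_pos: [0.6135, -0.083, 0.013]
orientation: [0.761, 0.649, 0.004, -0.002]
ft_force: [2.4, 13.2, 4.1]
width: 0.0431
finger_force: 7.1
clock: 17.98
eef_pos: [0.6168, -0.0625, 0.0601]
orientation: [0.762, 0.647, 0.0, 0.001]
ft_force: [0.3, 0.6, 0.4]
width: 0.0424
finger_force: 0.0
[-0.0621 -0.1756] [100.6516342163086, 147.79872131347656] 1.4084220635522202
units [-5.36 -6.29 -1.88] yaw err deg -90.43
```

```bash
python3 -m jog '[[[0,0,-0.95],[0,0,-1]],[[0,0,-0.95],[0,0,-1]],[[0,0,0],[0,0,-1]],[[0,0,0],[0,0,-1]],[[0,0,0],[0,0,-1]]]' >/dev/null
python3 -m jog '[[[0,0,0],[0,0,-1]],[[0,0,0],[0,0,-1]],[[0,0,0],[0,0,-1]],[[0,0,0],[0,0,-1]],[[0,0,0],[0,0,-1]]]' >/dev/null
python3 -m jog '[[[0,0,0],[0,0,-1]],[[0,0,0],[0,0,-1]],[[0,0,0],[0,0,-1]],[[0,0,0],[0,0,-1]],[[0,0,0],[0,0,-1]]]' >/dev/null
python3 -m jog '[[[0,0,0],[0,0,-1]],[[0,0,0],[0,0,-1]],[[0,0,0],[0,0,-1]],[[0,0,0],[0,0,0]]]'
python3 -c "
from h import *
go(-.138,-.17,.1)"
```

```text
clock: 20.4
eef_pos: [0.6167, -0.0627, 0.0972]
orientation: [0.082, 0.997, -0.0, 0.001]
ft_force: [0.4, 0.7, 0.0]
width: 0.0424
finger_force: 0.0
units [ 3.6  -5.14 -0.14] yaw err deg -0.5
```

```bash
python3 -m jog '[[[0.72,-0.86,0],[0,0,-0.1]],[[0.72,-0.86,0],[0,0,0]],[[0.72,-0.86,0],[0,0,0]],[[0.72,-0.86,0],[0,0,0]],[[0.72,-0.86,0],[0,0,0]]]'
python3 -m jog '[[[0,-0.84,0],[0,0,0]],[[0,0,0.9],[0,0,0]],[[0,0,0.6],[0,0,0]],[[0,0,0],[0,0,0]]]'
python3 -c "
from h import *
go(-.138,-.17,.012)
im=vision.get_image('scene');c,s,a=slab(im,(205,160,390,340));print(where(c),s,a)
cv2.imwrite('pics/s5.png',cv2.resize(im['color'][100:340,130:370],None,fx=2.5,fy=2.5))"
```

```text
clock: 21.02
eef_pos: [0.5315, -0.1369, 0.0968]
orientation: [0.077, 0.997, -0.0, 0.0]
ft_force: [-0.7, 0.0, -0.3]
width: 0.0428
finger_force: 0.0
clock: 21.52
eef_pos: [0.5287, -0.1526, 0.0651]
orientation: [0.077, 0.997, 0.0, -0.001]
ft_force: [0.4, -0.1, 1.1]
width: 0.0424
finger_force: 0.0
units [-0.01  0.01  2.65] yaw err deg 0.08
[-0.0615 -0.1728] [99.93769073486328, 148.0592498779297] 1.4191948164776997
```

View pics/s5.png

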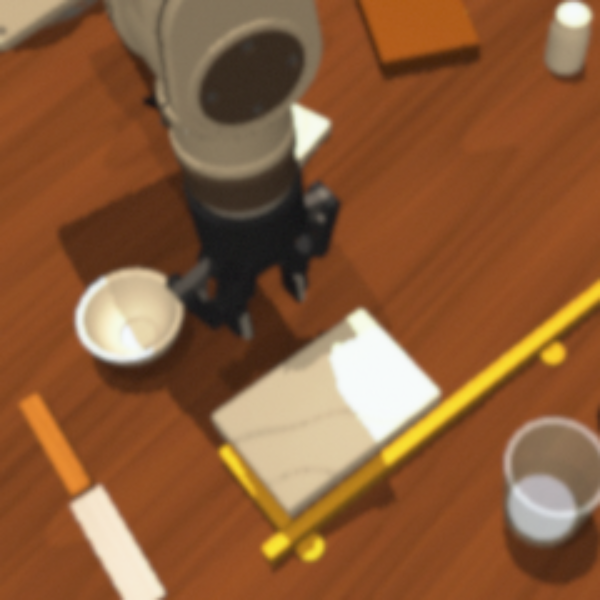

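The slab sits against the stop with a thin gap to the rail. The gripper is over its near edge, tips at crop (245,330) and (300,295), and the ramekin rim lies behind it. Next I'll lower it and press towards the rail.

```bash
python3 -m jog '[[[0,0,0.7],[0,0,0]],[[0,0,0.7],[0,0,0]],[[0,0,0.7],[0,0,0]],[[0,0,0.5],[0,0,0]],[[0,0,0],[0,0,0]]]'
python3 -m jog '[[[-0.3,0,0],[0,0,0]],[[-0.2,0,0],[0,0,0]],[[-0.15,0,0],[0,0,0]],[[-0.1,0,0],[0,0,0]],[[0,0,0],[0,0,0]]]'
python3 -c "
from h import *
print(where(sensors.read_state()['eef_pos']))"
```

```text
clock: 22.2
eef_pos: [0.5284, -0.1524, 0.013]
orientation: [0.077, 0.997, 0.0, -0.001]
ft_force: [0.0, -1.0, -0.1]
width: 0.043
finger_force: 0.0
clock: 22.82
eef_pos: [0.5428, -0.1549, 0.0142]
orientation: [0.077, 0.997, -0.0, -0.001]
ft_force: [-5.3, -0.5, 5.6]
width: 0.0423
finger_force: 2.6
[-0.1239 -0.1704]
```

```bash
python3 -m jog '[[[-0.1,0,0],[0,0,0]],[[-0.1,0,0],[0,0,0]],[[-0.05,0,0],[0,0,0]],[[0,0,0],[0,0,0]]]'
python3 -m jog '[[[-0.05,0,0],[0,0,0]],[[-0.05,0,0],[0,0,0]],[[0,0,0],[0,0,0]]]'
python3 -m jog '[[[-0.05,0,0],[0,0,0]],[[-0.05,0,0],[0,0,0]],[[0,0,0],[0,0,0]]]'
```

```text
clock: 23.32
eef_pos: [0.5458, -0.1554, 0.0139]
orientation: [0.077, 0.997, 0.0, -0.003]
ft_force: [-9.0, 1.2, 6.7]
width: 0.0424
finger_force: 4.5
clock: 23.7
eef_pos: [0.5476, -0.1556, 0.0139]
orientation: [0.077, 0.997, 0.0, -0.003]
ft_force: [-8.4, 1.6, 7.7]
width: 0.0429
finger_force: 4.6
clock: 24.08
eef_pos: [0.5496, -0.1558, 0.0139]
orientation: [0.077, 0.997, 0.0, -0.003]
ft_force: [-9.6, 0.5, 6.5]
width: 0.0428
finger_force: 4.6
```

Still sliding, so I'll continue in small steps until it stops against the rail.

```bash
python3 -m jog '[[[-0.05,0,0],[0,0,0]],[[-0.05,0,0],[0,0,0]],[[0,0,0],[0,0,0]]]'
python3 -m jog '[[[-0.05,0,0],[0,0,0]],[[-0.05,0,0],[0,0,0]],[[0,0,0],[0,0,0]]]'
python3 -c "
from h import *
print(where(sensors.read_state()['eef_pos']))
im=vision.get_image('scene');c,s,a=slab(im,(205,160,390,340));print(where(c),s,a)"
```

```text
clock: 24.45
eef_pos: [0.5498, -0.1558, 0.0139]
orientation: [0.077, 0.997, 0.0, -0.005]
ft_force: [-13.8, 0.8, 10.0]
width: 0.0428
finger_force: 6.7
clock: 24.82
eef_pos: [0.5498, -0.1558, 0.0138]
orientation: [0.077, 0.997, 0.001, -0.007]
ft_force: [-17.3, 3.6, 14.8]
width: 0.0428
finger_force: 8.9
[-0.1168 -0.1702]
[-0.0534 -0.1725] [98.70921325683594, 147.69888305664062] 1.4422107867245462
```

```bash
python3 -m jog '[[[0.2,0,0],[0,0,0]],[[0.4,0,0],[0,0,0]],[[0.4,0,0],[0,0,0]],[[0,0,-0.8],[0,0,0]],[[0,0,-0.9],[0,0,0]]]' >/dev/null
python3 -m jog '[[[0,0,-0.9],[0,0,0]],[[0,0.5,-0.9],[0,0,0]],[[0,0.9,-0.9],[0,0,0]],[[0.9,0.9,-0.5],[0,0,0]],[[0.9,0.9,0],[0,0,0]]]' >/dev/null
python3 -m jog '[[[0.9,0.9,0],[0,0,0]],[[0.9,0.9,0],[0,0,0]],[[0.9,0.9,0],[0,0,0]],[[0.9,0.9,0],[0,0,0]],[[0,0,0],[0,0,0]]]'
python3 -c "
from h import *
for n,r,q in(('scene',(205,160,390,340),(205,160,445,330)),('top',(280,140,362,240),(140,128,385,225))):
    im=vision.get_image(n);c,s,a=slab(im,r);print(n,where(c),s,a-np.arctan2(D[1],D[0]))
    cv2.imwrite(f'pics/f_{n}.png',cv2.resize(im['color'][130:340,190:400] if n=='scene' else im['color'][120:300,240:440],None,fx=2.8,fy=2.8))"
```

```text
clock: 26.75
eef_pos: [0.4514, -0.002, 0.1135]
orientation: [0.076, 0.997, 0.0, 0.001]
ft_force: [0.2, -0.8, 0.1]
width: 0.0427
finger_force: 0.0
scene [-0.0554 -0.1738] [100.0879135131836, 150.06829833984375] 0.0006614204867558815
top [-0.0567 -0.1733] [101.45238494873047, 150.72315979003906] 0.0038357753480762202
```

View pics/f_scene.png

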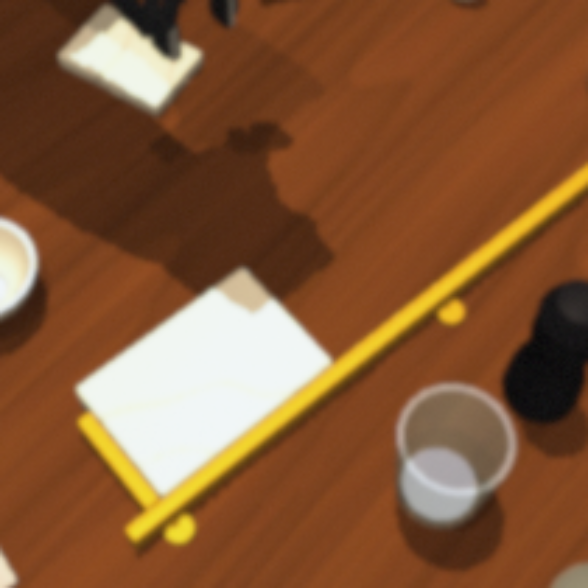

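View pics/f_top.png

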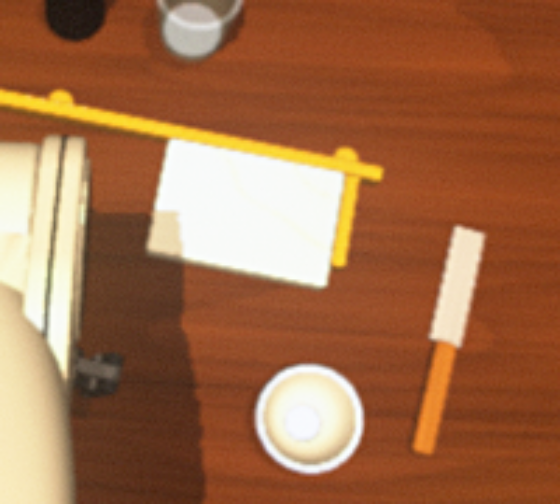

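Both views show the slab flush in the corner, against the rail (scene crop, bottom corner near (165,495)) and against the stop. The measured position is (-0.056, -0.1735) with 0.004 rad of misalignment at most, and the arm is clear of everything.

```bash
python3 -c "
from cell import job
print(job.job_done())"
```

```text
the job is handed in; nothing more can be done
None
```

The slab lies in the corner with a long edge flush against the rail and one end against the stop (within about 1 mm and 0.004 rad by the cameras); the job was handed in at about 27 s, no verdict was shown, and nothing else was touched as far as I could see.

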